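# Load a flanged bush into the inclined slotted holder and lock it

### The arm

A 6-joint arm with a two-finger parallel gripper is mounted at the origin on the work surface. World frame = base frame: x ahead of the robot, y to its left, z up, the work surface at z = 0. Lengths are in m, angles in degrees, forces in N, time in s.
With the tool pointing down it reaches from about 0.325 to 0.775 m from the base axis. Payload 9.3 kg.
Tool frame: the origin (TCP) lies midway between the tips of the shut fingers; the grasp point (between the pads) lies 19 mm behind it (tcp_to_grasp is the distance from the TCP to the grasp point, in m); z points along the fingers, y is the direction in which the jaws open and shut (so a half turn about z gives the same grasp; the last joint's range is limited). The gripper opens to 85 mm and grips with 20 to 120 N. Pads are 22 mm wide; open, the fingers measure 114 mm over their backs; the gripper's body (76 mm by 85 mm) begins 54 mm behind the grasp point. The pads swing forward as they close: fully open they stand 13 mm farther back than shut.
Start: joints at [64.996, 14.817, 1.232, 76.415, 0, 81.257], TCP at [0.154, 0.528, 0.211] pointing down, gripper open.
Joint ranges: [-174.27, 174.27], [-52.1, 104.24], [-59.71, 78.15], [-110.17, 111.67], [-87.03, 83.33], [-180, 180]. Speed limits (degrees/s): [127.2, 127.2, 159.86, 180, 180, 180].

### API

Orientations are given as [roll, pitch, yaw] about the fixed x, y, z axes, in that order (R = Rz(yaw) Ry(pitch) Rx(roll)).
In Python, from plant import state, capture, hand_in, tcp_to_grasp gives the robot as it stands. The module is installed in compiled form; this text tells all that it offers.
- The arm moves only by the shell command python3 -m creep 'ROWS' [FORCE]. ROWS is JSON, a list of rows, each a list of 7 numbers: the opening, from 0 (shut) to 1 (fully open), then the shift along the tool's x, y, z in m, then the turn, a rotation vector about the tool's x, y, z in units of 10 degrees (1.0 is 10 degrees). A call has 1 to 20 rows; each row is the pose to reach, as a shift and turn from the pose measured when the call began, along the tool's axes at that moment; what a row does not reach only later rows make up. A row lasts 1/8 s, in which the tool goes at most 62.5 mm and 10.7 degrees, less where a joint would pass 70% of its speed; a pose out of reach is approached as far as the arm can. A call with a gripper value outside its range is refused whole. The fingers move at their own pace and stop on an object; FORCE is the grip in N (left out, the last holds). Time passes only in rows, so rows that repeat a pose let the fingers close. It gives the time, the measured TCP pose, the force and the opening at its end, in the units of the state.
- state(): the state, without advancing time (a new reading comes with each control period).
- capture(name): name is "scene" or "top" or "wrist"; returns a dict with "image" (384x512x3 uint8, red, green, blue), "depth" (384x512 float32, m along the optical axis (not along the pixel's ray), 0 where there is no reading), "K" (3x3 intrinsics, pixels), "R" (3x3) and "t" (3): a world point X has camera coordinates R X + t. Camera axes: x right, y down, z forward; pixel columns grow to the right and rows downward; lengths in m; the calibration is good to about 2 mm. The wrist camera is an equidistant fisheye: a pixel r from the principal point sees the ray r / f radians off the axis. A picture is of the moment at which its call begins.
- hand_in(): hands the job in, once; it reports no verdict.
The state is a dict: "t": time; "q": joint angles; "joint_vel": joint speeds; "tau": joint torques, N m; "eef_pos": TCP position; "orientation": TCP orientation; "contact_force": force on the tool from outside, world axes, zero at the start; "ft_torque": the same for the moment, N m; "grip_width": finger opening in m.
Only numpy, scipy, OpenCV 4.12 (cv2) and the standard library are available. Lean on these libraries where they do the work, as an engineer would, in place of code of your own. Each camera call takes 0.05 s, during which the arm holds its last target. There are 200 camera calls.

### The job

Take the slim steel bush with the wide foot flange and slide it, flange end down, through the open upper end of the inclined holder's slot, right down to the slot's closed end, so that its flange is caught behind the slotted plate. Then push the sliding keeper bar by its black knob fully shut across the slot to lock the bush in, and let go. Leave the other things on the bench where they are.

Things in the scene. Friction and masses are not known exactly. Their poses are not given: they have to be found in the camera images.
- bush_center (a point): The bush to load: steel barrel 28 mm in diameter, 85 mm tall overall, with a round flange 54 mm in diameter and 8 mm thick at its foot; 0.2 to 0.4 kg. It stands upright on its flange, in any of three places shared with the two other turned parts. Point: on its axis half-way up, 42.5 mm above its underside; z along the barrel, away from the flange.
- seat (a point): Seat of the fixed inclined holder (sloped 30 degrees like a lectern, low edge to the robot; place and yaw vary): point on the back plate's face where the middle of the bush's underside comes when home. Axes, used for all holder parts: x up the slope, y level across it towards the knob, z square out of the plates. Grey back plate: face z = 0, x -50 to 85 mm, y -52 to 52 mm.
- slot_mouth (a point): Open upper end of the slot, middle of the aluminium slotted plate's upper edge, 36 mm up-slope of the seat. This plate is at z 12 to 18 mm over the back plate, so a 12 mm gap takes the flange (60 mm wide between side walls). Slot along x, 32 mm wide, flaring from x = 22 mm to 52 mm wide at the mouth; round closed end stops the barrel at x = 0. Axes as the seat's.
- landing (a point): Point on the bare face of the back plate 70 mm up-slope of the seat, above the slot's mouth: the bush can be set down here (centre at x 66 to 76 mm), flange on the plate, tilted square to it, and slid down the slope into the slot. Axes as the seat's.
- keeper (a joint): Sliding keeper bar on the slotted plate: opening in m along the seat's +y; 0 fully shut across the slot, 0.060 fully open. Starts open and clear, 0.046 to 0.060. About 1.5 N of friction, stays where left; shuts only if the bush is right down the slot. Bar: x 17 to 29 mm, z 18.5 to 28.5 mm in the seat's axes; 3 mm guide strips beside it reach z = 24 mm.
- keeper_knob (a point): Middle of the keeper's black upright cylindrical knob, 18 mm in diameter and 34 mm tall, its axis along the seat's z. In the seat's axes it is at x = 23 mm, y = 58 mm + the keeper's opening, z = 45.5 mm (top at 62.5 mm, the bar's upper face at 28.5 mm).
- sleeve_center (a point): Bystander: plain steel sleeve without a flange, 28 mm in diameter, 85 mm tall, standing; point half-way up on its axis.
- fat_bush_center (a point): Bystander: steel bush with the same 54 mm foot flange but a thicker barrel, 38 mm in diameter, 85 mm tall, too thick for the slot; standing; point half-way up on its axis.
- bowl: Bystander: spun brass bowl, 120 mm across, 50 mm high; origin under its centre.
- oil: Bystander: grey plastic oil bottle, 60 mm in diameter, 150 mm tall; origin under its centre.
- wrench: Bystander: steel wrench lying flat.
- hammer: Bystander: hammer lying flat.
- tin: Bystander: low aluminium tin, 70 mm in diameter, 60 mm tall; origin under its centre.
Mind the look-alikes: they are no part of the job. What is shaped like the part that bears bush_center but purple is not meant.

How it is judged:
By the outcome, as a careful person would: the job done as asked, in the order asked, and still so for the second after the job is handed in, with the robot touching nothing.
It also fails if it takes over 51 s, if anything falls off the work surface, if the arm or the gripper's body presses on something with over 40 N, if the wrist force passes 120 N, or if a joint passes its speed limit or range.

## Working session

There is one attempt and no reset: what is moved stays moved. The work goes in short steps, Python scripts to look and compute and a shell command to move; the robot and the scene stay as the last step left them, time stands still between calls to the robot, and variables do not carry over. Pictures are saved under pics/ and viewed, about 8 in all and at most 12, crops included, and the job is handed in when it is done.

```bash
mkdir -p pics; cat > h.py <<'E'
import numpy as np, cv2
from plant import state, capture, tcp_to_grasp
from scipy.spatial.transform import Rotation as Ro
def save(n,c): cv2.imwrite('pics/'+n+'.png',cv2.cvtColor(c['image'],cv2.COLOR_RGB2BGR))
def pts(c):
    d=c['depth'];v,u=np.mgrid[:d.shape[0],:d.shape[1]]
    K=c['K'];P=np.stack([(u-K[0,2])/K[0,0]*d,(v-K[1,2])/K[1,1]*d,d],-1)
    W=(P-c['t'])@c['R'];W[d<=0]=np.nan
    return W
E
python3 - <<'E'
from h import *
import pickle
S=capture('scene');T=capture('top')
save('scene',S);save('top',T);pickle.dump((S,T),open('c.pkl','wb'))
print(state()); print(tcp_to_grasp)
for c in (S,T): print(c['K'],-c['R'].T@c['t'],c['R'][2])
E
```

```text
{'t': 0.1, 'q': array([ 6.49973704e+01,  1.48467306e+01,  1.19685239e+00,  7.64152923e+01,
       -6.55631164e-04,  8.12580634e+01]), 'joint_vel': array([ 0.0761524 , -0.04499305,  0.11779264, -0.02118805, -0.05741241,
       -0.02055504]), 'tau': array([ 4.19132048e-03, -5.56690729e+01,  3.45074022e+01,  1.14954458e-02,
       -1.80984894e-04,  2.08054331e-05]), 'eef_pos': array([0.15389197, 0.52776932, 0.21055313]), 'orientation': array([-1.79935487e+02, -9.25688273e-03,  1.63739302e+02]), 'contact_force': array([-0.14794326, -1.04592327, -0.55921081]), 'ft_torque': array([-0.03081786,  0.00268891,  0.0237676 ]), 'grip_width': 0.08539621104398305}
0.0187
[[482.7964954    0.         252.93480678]
 [  0.         482.7964954  194.79653355]
 [  0.           0.           1.        ]] [ 1.71588401e+00 -3.43234237e-04  9.67468709e-01] [-0.79814501  0.03076098 -0.60167957]
[[417.21294245   0.         254.23082984]
 [  0.         417.21294245 187.90972664]
 [  0.           0.           1.        ]] [0.43889716 0.02143555 1.17427387] [ 0.10188021 -0.00687082 -0.99477295]
```

View pics/scene.png

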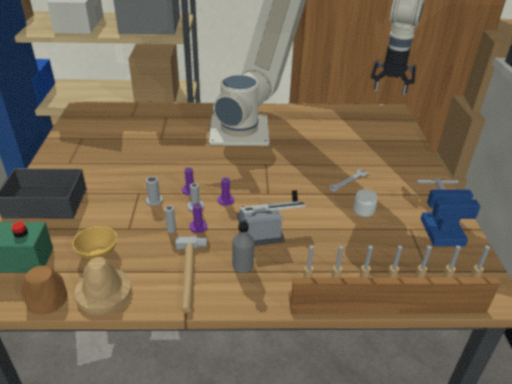

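View pics/top.png

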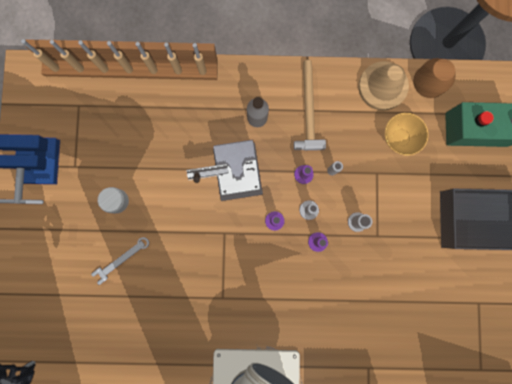

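The scene view shows three steel parts at (153,190), (195,195) and (170,218), with purple look-alikes between them. The holder is at (262,222), with its knob at (294,196). In the top view the steel parts are at (360,222), (310,210) and (337,167), and the holder is at (237,170). Next I'll measure from the depth images and look at enlarged crops.

```bash
python3 - <<'E'
from h import *
import pickle
S,T=pickle.load(open('c.pkl','rb'))
a=cv2.resize(T['image'][120:270,170:390],None,fx=3.6,fy=3.6,interpolation=cv2.INTER_CUBIC)[:, :800]
cv2.imwrite('pics/crop.png',a[...,::-1])
W=pts(T)
for n,(u,v) in dict(A=(310,210),B=(360,222),C=(337,167)).items():
    w=W[v-22:v+22,u-22:u+22].reshape(-1,3);im=T['image'][v-22:v+22,u-22:u+22].reshape(-1,3).astype(int)
    g=(im.max(1)-im.min(1)<25)
    for lo,hi in((.075,.095),(.004,.016)):
        k=g&(w[:,2]>lo)&(w[:,2]<hi);q=w[k]
        if len(q): print(n,lo,len(q),q.mean(0).round(4),q.min(0).round(4),q.max(0).round(4),'midrange',((q.min(0)+q.max(0))/2).round(4))
# holder: plane fits
w=W[135:205,205:270].reshape(-1,3)
im=T['image'][135:205,205:270].reshape(-1,3)
z=w[:,2]
print(np.nanpercentile(z,[1,10,30,50,70,90,99]).round(3))
for r in range(140,204,6):
    print(r,[int(1000*x) if x==x else -1 for x in W[r,185:270:4,2]])
# knob
c=T; m=(im.max(1)<60)
w2=W[150:195,180:215].reshape(-1,3);im2=T['image'][150:195,180:215].reshape(-1,3)
k=(im2.max(1)<70)&(w2[:,2]>.06);print('knob',k.sum(),w2[k].mean(0),w2[k].min(0),w2[k].max(0))
E
```

```text
A 0.075 89 [ 0.5009 -0.14    0.0852] [ 0.4878 -0.1536  0.0764] [ 0.5142 -0.1273  0.0903] midrange [ 0.501  -0.1405  0.0833]
A 0.004 149 [ 0.4983 -0.135   0.0081] [ 0.477  -0.1663  0.0042] [ 0.5249 -0.1157  0.0152] midrange [ 0.501  -0.141   0.0097]
B 0.075 153 [ 0.4699 -0.2749  0.085 ] [ 0.454  -0.2936  0.0754] [ 0.4881 -0.2579  0.0916] midrange [ 0.4711 -0.2758  0.0835]
B 0.004 98 [ 0.4683 -0.2652  0.0087] [ 0.4463 -0.2952  0.004 ] [ 0.494  -0.2502  0.0156] midrange [ 0.4702 -0.2727  0.0098]
C 0.075 83 [ 0.6132 -0.204   0.0845] [ 0.6018 -0.218   0.0763] [ 0.6246 -0.192   0.0897] midrange [ 0.6132 -0.205   0.083 ]
C 0.004 15 [ 0.6468 -0.1796  0.0092] [ 0.6019 -0.202   0.0045] [ 0.6742 -0.1563  0.0142] midrange [ 0.6381 -0.1791  0.0093]
[-0.005 -0.002  0.001  0.012  0.062  0.083  0.091]
140 [-2, 0, -1, -2, 0, 0, 0, -1, 2, 0, -3, 0, 0, 0, -1, 84, 89, -1, 1, 0, -3, -1]
146 [1, -2, -2, 0, -1, -1, 1, -1, 91, 91, 90, 86, 83, 84, 82, 88, 85, 83, -1, 0, 1, 1]
152 [2, 0, -1, 1, 0, 0, -4, 2, 85, 85, 82, 83, 79, 79, 77, 77, 77, 76, 1, 0, 0, -4]
158 [0, 3, -1, -2, 0, -1, -1, 3, 74, 72, 77, 74, 72, 70, 69, 65, 68, 75, 14, -1, -4, -1]
164 [-1, 4, -1, -1, 0, 2, 1, 0, 77, 80, 85, 67, 66, 61, 60, 78, 79, 80, 11, 0, 3, 1]
170 [2, 82, 81, 87, 85, 86, 82, 87, 88, 85, 84, 75, 52, 53, 49, 75, 71, 74, 13, 1, -2, 0]
176 [-1, 75, 73, 118, 76, 76, 71, 2, 11, 64, 67, 62, 44, 46, 44, 61, 58, 60, 61, 3, 2, 0]
182 [2, 2, -2, 112, -2, 0, 1, 0, -2, 57, 58, 56, 58, 54, 56, 54, 49, 46, 53, -2, 1, 2]
188 [-1, -1, 0, 0, 1, 0, 0, -2, 0, 49, 46, 51, 48, 49, 47, 41, 43, 41, 41, 11, 3, 0]
194 [0, 0, -3, -1, -1, 1, -3, 3, 0, 10, 9, 11, 8, 8, 11, 14, 12, 12, 9, 11, 1, 4]
200 [-2, -2, 3, -1, 1, 1, -1, -6, 1, 15, 0, 0, 0, 0, -1, 0, -5, 0, 0, 0, -2, 0]
knob 39 [0.57305898 0.16334667 0.11275103] [0.56205794 0.15648919 0.09084012] [0.58849745 0.16911467 0.121804  ]
```

View pics/crop.png

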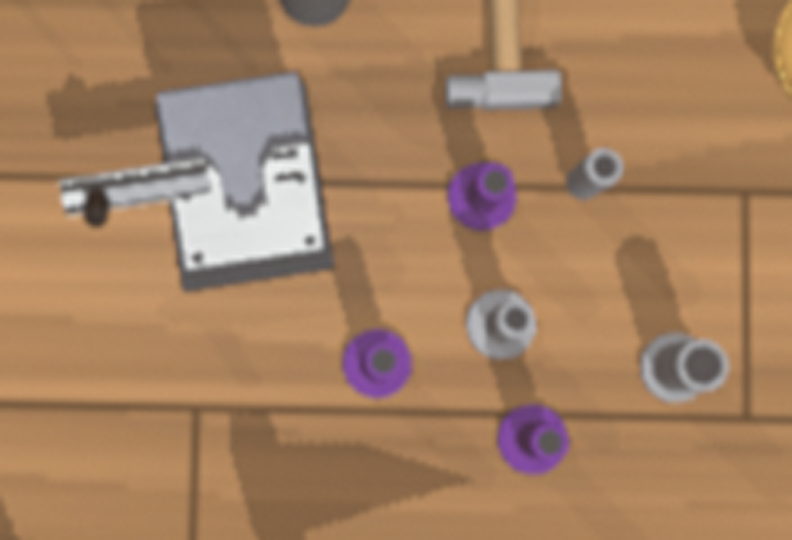

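```bash
cat > hold.py <<'E'
from h import *
import pickle
S,T=pickle.load(open('c.pkl','rb'))
W=pts(T)
v,u=np.mgrid[:384,:512]
box=(u>204)&(u<272)&(v>134)&(v<206)
im=T['image'].astype(int);sat=im.max(2)-im.min(2);br=im.mean(2)
P=W[box&(sat<40)&(W[...,2]>.03)]
best=None
def fr(yaw):
    c,s=np.cos(yaw),np.sin(yaw);h=np.array([c,s,0])
    X=np.cos(np.pi/6)*h+np.array([0,0,.5]); Y=np.array([-s,c,0]); return np.stack([X,Y,np.cross(X,Y)])
# yaw by least thickness of plates: histogram of normal coordinate
for yaw in np.radians(np.arange(-30,31,1)):
    n=fr(yaw)[2]@P.T; H=np.histogram(n,bins=np.arange(n.min(),n.max(),.003))[0]; sc=(H.astype(float)**2).sum()
    if best is None or sc>best[0]: best=(sc,yaw)
yaw=best[1];print('yaw0',np.degrees(yaw))
# back plate plane -> gray pixels with least normal
F=fr(yaw);n=W@F[2];H,e=np.histogram(P@F[2],bins=np.arange(-.2,.3,.003));
i=np.argsort(H)[-6:];print([(H[k],round(e[k],3)) for k in sorted(i)])
E
python3 hold.py; python3 - <<'E'
import cv2,numpy as np
a=cv2.imread('pics/top.png')
for v,us in ((145,range(212,262,4)),(165,range(212,264,4)),(185,range(212,266,4))): print(v,[tuple(int(x) for x in a[v,u]) for u in us])
E
```

```text
yaw0 10.0
[(np.int64(0), np.float64(0.28)), (np.int64(0), np.float64(0.283)), (np.int64(0), np.float64(0.286)), (np.int64(0), np.float64(0.289)), (np.int64(0), np.float64(0.292)), (np.int64(0), np.float64(0.295))]
145 [(72, 102, 133), (114, 117, 129), (136, 131, 134), (152, 144, 144), (166, 157, 155), (166, 157, 155), (163, 155, 154), (163, 154, 153), (165, 157, 156), (163, 154, 153), (155, 146, 146), (86, 120, 157), (89, 124, 163)]
165 [(113, 138, 166), (141, 141, 141), (172, 173, 172), (143, 144, 144), (127, 125, 126), (170, 160, 159), (168, 159, 158), (169, 160, 159), (216, 216, 214), (233, 233, 232), (231, 231, 229), (170, 170, 168), (88, 123, 161)]
185 [(97, 138, 182), (97, 139, 182), (182, 181, 180), (223, 224, 223), (223, 223, 222), (223, 224, 222), (224, 224, 223), (226, 226, 225), (227, 228, 226), (229, 229, 228), (230, 230, 229), (180, 181, 180), (97, 98, 104), (94, 131, 172)]
```

```bash
cat >> hold.py <<'E'
def ray_on(c,uv,F,off):  # rays to plane F[2].X=off
    C=-c['R'].T@c['t'];d=np.c_[(uv-[c['K'][0,2],c['K'][1,2]])/c['K'][0,0],np.ones(len(uv))]@c['R']
    return C+d*((off-C@F[2])/(d@F[2]))[:,None]
gray=box&(im[...,2]-im[...,0]<0)*1&0 if 0 else box&(sat<25)&(br>140)&(br<172)&(W[...,2]>.03)
wht=box&(sat<12)&(br>195)&(W[...,2]>.03)
ker=np.ones((3,3),np.uint8)
gray=cv2.erode(gray.astype(np.uint8),ker)>0; wht_e=cv2.erode(wht.astype(np.uint8),ker)>0
for it in range(4):
    F=fr(yaw); og=np.median(W[gray]@F[2]); ow=np.median(W[wht_e]@F[2])
    # top edge of the back plate: per column first holder pixel; sides
    hm=(box&(sat<33)&(W[...,2]>.03))
    plane=og
    e1=[]
    for uu in range(219,250,2):
        col=W[:,uu,2]; vv=np.where(hm[:,uu])[0]; vv=vv[vv<165]
        e1.append((uu,vv.min()-.5))
    e1=np.array(e1,float); E1=ray_on(T,e1,F,og)
    A=np.polyfit(E1[:,1],E1[:,0],1); r=E1[:,0]-np.polyval(A,E1[:,1]);k=abs(r-np.median(r))<.003;A=np.polyfit(E1[k,1],E1[k,0],1)
    y2=-np.arctan(A[0])  # line direction (dx,dy)=(A,1) = (-s,c)
    y2=np.arctan2(-A[0],1)
    print('yaw from top edge',np.degrees(y2),'offs',og,ow,ow-og,'std',r.std()); yaw=y2
F=fr(yaw)
G=W[gray];pl=np.linalg.svd(G-G.mean(0),full_matrices=False)[2][2];pl*=np.sign(pl[2]);print('normal gray',pl,'exp',F[2])
Q=W[wht_e];Q=Q[abs(Q@F[2]-ow)<.006];pl=np.linalg.svd(Q-Q.mean(0),full_matrices=False)[2][2];pl*=np.sign(pl[2]);print('normal white',pl,np.degrees(np.arctan2(-pl[1],-pl[0])))
xt=np.median(E1[k]@F[0])
# white sides + top edges on plane ow
L=[];R=[]
for vv in range(178,190):
    w=np.where(box[vv]&(sat[vv]<12)&(br[vv]>150)&(W[vv,:,2]>.03))[0]; L.append((w.min()-.5,vv));R.append((w.max()+.5,vv))
ly=ray_on(T,np.array(L,float),F,ow)@F[1]; ry=ray_on(T,np.array(R,float),F,ow)@F[1]
print('white y L',ly.round(4),'R',ry.round(4))
L=[];R=[]
for vv in range(147,156):
    w=np.where(hm[vv]&(u[0]>212))[0];L.append((w.min()-.5,vv));R.append((w.max()+.5,vv))
gl=ray_on(T,np.array(L,float),F,og)@F[1]; gr=ray_on(T,np.array(R,float),F,og)@F[1]
print('gray y',gl.round(4),gr.round(4))
yc=np.median(np.r_[gl,gr][:0]) if 0 else (np.median(gl)+np.median(gr))/2
yw=(np.median(ly)+np.median(ry))/2
print('yc',yc,yw,'width',np.median(gl)-np.median(gr),np.median(ly)-np.median(ry))
# white top edge at right x=36
wt=[]
for uu in range(246,256,1):
    vv=np.where((box&(sat<12)&(br>195)&(W[...,2]>.03))[:,uu])[0]; wt.append((uu,vv.min()-.5))
wx=ray_on(T,np.array(wt,float),F,ow)@F[0]; wb=[]
print('white top x rel to xt-85:',(wx-(xt-.085)).round(4))
seat=F.T@np.array([xt-.085,yc,og]); print('seat',seat,'yaw',np.degrees(yaw))
w2=W[150:195,180:215].reshape(-1,3);im2=T['image'][150:195,180:215].reshape(-1,3)
kk=(im2.max(1)<70)&(w2[:,2]>.108);print('knob top',((w2[kk]-seat)@F.T).mean(0).round(4))
E
python3 hold.py
```

```text
yaw0 10.0
[(np.int64(0), np.float64(0.28)), (np.int64(0), np.float64(0.283)), (np.int64(0), np.float64(0.286)), (np.int64(0), np.float64(0.289)), (np.int64(0), np.float64(0.292)), (np.int64(0), np.float64(0.295))]
yaw from top edge 10.317884817053496 offs -0.2551650463067479 -0.2375900685395558 0.017574977767192107 std 0.0010210400507242126
yaw from top edge 10.353529222024749 offs -0.2550450805134589 -0.23743159802869349 0.017613482484765436 std 0.001021208199366426
yaw from top edge 10.357526045091664 offs -0.2550216538046287 -0.2374084975275572 0.017613156277071523 std 0.001021218236586448
yaw from top edge 10.357974210655282 offs -0.2550191749193316 -0.23740590024993732 0.017613274669394302 std 0.0010212195160181166
normal gray [-0.49353917 -0.08804554  0.86525549] exp [-0.49185181 -0.08989883  0.8660254 ]
normal white [-0.50078785 -0.0893963   0.86094125] 10.121333489710311
white y L [0.0044 0.0049 0.0027 0.0032 0.0037 0.0042 0.0047 0.0025 0.003  0.0035
 0.004  0.0045] R [-0.1017 -0.1013 -0.1009 -0.1006 -0.1002 -0.0998 -0.0994 -0.099  -0.1013
 -0.1009 -0.1006 -0.0812]
gray y [ 0.0035  0.004  -0.0007  0.0023  0.0028  0.0033  0.0038  0.0042  0.0021] [-0.1009 -0.1005 -0.1002 -0.0998 -0.102  -0.1017 -0.1013 -0.1009 -0.1005]
yc -0.04881524396786772 -0.04835222430048853 width 0.1041988776400231 0.10441953755978904
white top x rel to xt-85: [0.0233 0.0228 0.0252 0.0247 0.0243 0.0239 0.0234 0.0314 0.0337 0.0305]
seat [0.59753812 0.05959184 0.05108195] yaw 10.357974210655282
knob top [0.0255 0.1065 0.0598]
```

```bash
cat >> h.py <<'E'
YAW=np.radians(10.3);SEAT=np.array([.5975,.0596,.051])
def HF():
    c,s=np.cos(YAW),np.sin(YAW);X=np.array([c*.75**.5,s*.75**.5,.5]);Y=np.array([-s,c,0]);return np.stack([X,Y,np.cross(X,Y)])
TILT=np.stack([-HF()[0],HF()[1],-HF()[2]],1)  # tool R square to plate
DOWN=np.array([[-1,0,0],[0,1,0],[0,0,-1.]])
def hw(p): return SEAT+HF().T@np.array(p,float)
def rel(p,R=None,pr=True):
    s=state();R0=Ro.from_euler('xyz',s['orientation'],degrees=True)
    d=R0.inv().apply(np.array(p)-s['eef_pos'])
    w=(R0.inv()*Ro.from_matrix(R)).as_rotvec(degrees=True)/10 if R is not None else np.zeros(3)
    print('shift',d.round(4),'turn',w.round(3),'force',s['contact_force'].round(1),'w',s['grip_width'].round(4),'t',s['t']);
def inh():
    s=state();R=Ro.from_euler('xyz',s['orientation'],degrees=True).as_matrix()
    print('TCP in holder',(HF()@(s['eef_pos']-SEAT)).round(4),'tool axes in holder\n',(HF()@R).round(3).T)
E
python3 -c "
from h import *
rel([.501,-.1405,.20],DOWN)"
```

```text
Traceback (most recent call last):
  File "h.py", line 20, in rel
    print('shift',d.round(4),'turn',w.round(3),'force',s['contact_force'].round(1),'w',s['grip_width'].round(4),'t',s['t']);
                                                                                       ^^^^^^^^^^^^^^^^^^^^^
AttributeError: 'float' object has no attribute 'round'
```

```bash
sed -i "s/s\['grip_width'\].round(4)/round(s['grip_width'],4)/" h.py
python3 -c "
from h import *
rel([.501,-.1405,.20],DOWN)"
```

```text
shift [-0.5203 -0.5443  0.0111] turn [-0.006 -0.002 -1.626] force [-0.1 -1.  -0.6] w 0.0854 t 0.1
```

```bash
python3 -m creep '[[1,-0.13,-0.136,0,0,0,-0.4],[1,-0.26,-0.272,0,0,0,-0.8],[1,-0.39,-0.408,0,0,0,-1.2],[1,-0.52,-0.544,0.01,0,0,-1.62],[1,-0.52,-0.544,0.01,0,0,-1.62],[1,-0.52,-0.544,0.01,0,0,-1.62],[1,-0.52,-0.544,0.01,0,0,-1.62],[1,-0.52,-0.544,0.01,0,0,-1.62],[1,-0.52,-0.544,0.01,0,0,-1.62],[1,-0.52,-0.544,0.01,0,0,-1.62],[1,-0.52,-0.544,0.01,0,0,-1.62],[1,-0.52,-0.544,0.01,0,0,-1.62],[1,-0.52,-0.544,0.01,0,0,-1.62],[1,-0.52,-0.544,0.01,0,0,-1.62],[1,-0.52,-0.544,0.01,0,0,-1.62],[1,-0.52,-0.544,0.01,0,0,-1.62]]'
python3 -c "
from h import *
rel([.501,-.1405,.043],DOWN)
c=capture('wrist');save('w1',c);print(c['K'],c['R'],-c['R'].T@c['t'])"
```

```text
t: 2.1
eef_pos: [0.5005, -0.139, 0.2015]
orientation: [-179.9, 0.0, -180.0]
contact_force: [0.1, -0.3, -0.0]
grip_width: 0.0855
shift [-0.0005 -0.0013  0.1585] turn [-0.007  0.     0.002] force [ 0.1 -0.3 -0. ] w 0.0855 t 2.1
[[297.31863964   0.         256.95665072]
 [  0.         297.31863964 190.26828878]
 [  0.           0.           1.        ]] [[-0.00225756  0.99999194 -0.00331958]
 [ 0.96010085  0.00309578  0.27963687]
 [ 0.27964489 -0.00255583 -0.9601001 ]] [ 0.42891999 -0.13851619  0.3634607 ]
```

View pics/w1.png

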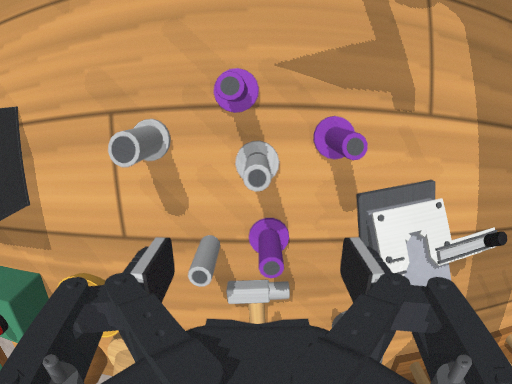

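The wrist view shows the slim flanged bush centred between the fingers at (257,170), with clear space beside the jaws. I'll go down and grip it.

```bash
python3 -m creep '[[1,0,-0.001,0.05,0,0,0],[1,0,-0.001,0.1,0,0,0],[1,0,-0.001,0.14,0,0,0],[1,0,-0.001,0.16,0,0,0],[1,0,-0.001,0.16,0,0,0],[0,0,-0.001,0.16,0,0,0],[0,0,-0.001,0.16,0,0,0],[0,0,-0.001,0.16,0,0,0],[0,0,-0.001,0.16,0,0,0],[0,0,-0.001,0.16,0,0,0],[0,0,-0.001,0.16,0,0,0],[0,0,-0.001,0.16,0,0,0],[0,0,-0.001,0.16,0,0,0]]' 60
python3 -c "
from h import *
rel([.501,-.1405,.20],DOWN)"
```

```text
t: 3.78
eef_pos: [0.5011, -0.1403, 0.0424]
orientation: [-179.9, 0.1, -180.0]
contact_force: [-0.6, 1.6, 6.7]
grip_width: 0.0266
shift [-0.0002 -0.0004 -0.1576] turn [-0.009  0.01   0.003] force [-0.6  1.6  6.7] w 0.0266 t 3.775
```

```bash
python3 -m creep '[[0,0,0,-0.05,0,0,0],[0,0,0,-0.1,0,0,0],[0,0,0,-0.15,0,0,0],[0,0,0,-0.17,0,0,0],[0,0,0,-0.17,0,0,0]]'
python3 -c "
from h import *
rel(hw([.071,0,.1024]),TILT);rel(hw([.071,0,.042]),TILT)"
```

```text
t: 4.4
eef_pos: [0.5012, -0.1403, 0.2136]
orientation: [-179.8, 0.2, -180.0]
contact_force: [-0.4, 0.6, -3.5]
grip_width: 0.0259
shift [-0.1063  0.2018  0.0383] turn [-0.286 -2.971 -0.999] force [-0.4  0.6 -3.5] w 0.0259 t 4.4
shift [-0.1359  0.2073  0.0907] turn [-0.286 -2.971 -0.999] force [-0.4  0.6 -3.5] w 0.0259 t 4.4
```

```bash
python3 -m creep '[[0,-0.03,0.05,0,-0.07,-0.75,-0.25],[0,-0.053,0.1,0,-0.143,-1.5,-0.5],[0,-0.08,0.15,0,-0.21,-2.2,-0.75],[0,-0.106,0.2018,0.02,-0.286,-2.97,-1.0],[0,-0.1063,0.2018,0.038,-0.286,-2.97,-1.0],[0,-0.1063,0.2018,0.038,-0.286,-2.97,-1.0],[0,-0.1063,0.2018,0.038,-0.286,-2.97,-1.0],[0,-0.1063,0.2018,0.038,-0.286,-2.97,-1.0]]'
python3 - <<'E'
from h import *
rel(hw([.071,0,.0424]),TILT);inh()
c=capture('wrist');save('w2',c)
import pickle;pickle.dump(c,open('w2.pkl','wb'))
c=capture('top');save('t2',c)
a=cv2.resize(c['image'][120:215,180:300],None,fx=6,fy=6,interpolation=cv2.INTER_CUBIC);cv2.imwrite('pics/t2c.png',a[...,::-1])
E
```

```text
t: 5.4
eef_pos: [0.6082, 0.0608, 0.1762]
orientation: [-180.0, 30.0, -169.7]
contact_force: [0.1, -0.2, -3.9]
grip_width: 0.026
shift [0.0009 0.0008 0.0606] turn [-0.004  0.004 -0.004] force [ 0.1 -0.2 -3.9] w 0.026 t 5.4
TCP in holder [ 0.0719 -0.0007  0.103 ] tool axes in holder
 [[-1.     0.001 -0.001]
 [ 0.001  1.    -0.001]
 [ 0.001 -0.001 -1.   ]]
```

View pics/w2.png

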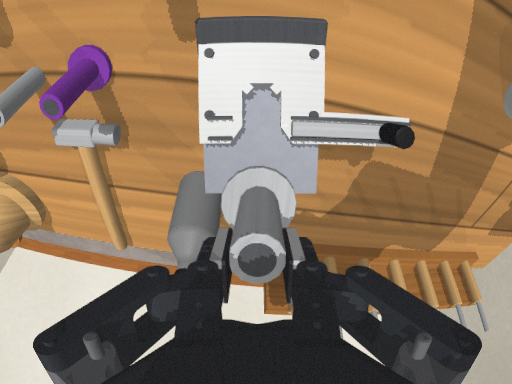

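```bash
cat > chk.py <<'E'
from h import *
def wray(c,uv,zh):
    uv=np.atleast_2d(uv).astype(float);K=c['K'];d=(uv-[K[0,2],K[1,2]])/K[0,0];th=np.linalg.norm(d,axis=1)
    r=np.c_[d/np.maximum(th,1e-9)[:,None]*np.sin(th)[:,None],np.cos(th)]@c['R']
    C=HF()@(-c['R'].T@c['t']-SEAT);r=r@HF().T
    return C+r*((zh-C[2])/r[:,2])[:,None]
E
python3 - <<'E'
from chk import *
import pickle
c=pickle.load(open('w2.pkl','rb'));im=c['image'].astype(int);w=(im.min(2)>190)&(im.max(2)-im.min(2)<15)
for v in(60,80,100):
    k=np.where(w[v,185:340])[0]+185; a=wray(c,[[k.min()-.5,v],[k.max()+.5,v]],.018);print(v,k.min(),k.max(),a.round(4).tolist(),'mid',a[:,1].mean().round(4))
for v in(110,118,125):
    k=np.where(w[v])[0];k1=k[(k<262)].max();k2=k[k>262].min();a=wray(c,[[k1+.5,v],[k2-.5,v]],.018);print('slot',v,k1,k2,a.round(4).tolist(),a[:,1].mean().round(4))
g=(im.max(2)-im.min(2)<30)&(im.mean(2)>120)
for v in (165,175):
    k=np.where(g[v,190:335])[0]+190;a=wray(c,[[k.min()-.5,v],[k.max()+.5,v]],0);print('back',v,k.min(),k.max(),a.round(4).tolist(),a[:,1].mean().round(4))
col=[(u,np.where(w[:,u])[0].max()+.5) for u in (206,210,214,218)];print('mouth x',wray(c,col,.018)[:,0].round(4))
print('back top edge',wray(c,[[210,192.5],[310,192.5]],0).round(4).tolist())
k=im.max(2)<45;k[:, :375]=0;k[150:]=0;k[:110]=0;k[:,420:]=0
m=cv2.moments(k.astype(np.uint8),True);print('knob',k.sum(),m['m10']/m['m00'],m['m01']/m['m00'],wray(c,[[399,136]],.0625).round(4))
s=state();C=-c['R'].T@c['t'];R=Ro.from_euler('xyz',s['orientation'],degrees=True).as_matrix();print('cam in tool',R.T@(C-s['eef_pos']))
E
```

```text
60 199 323 [[-0.0399, -0.0489, 0.018], [-0.0405, 0.0545, 0.018]] mid 0.0028
80 199 323 [[-0.0228, -0.0489, 0.018], [-0.0234, 0.0545, 0.018]] mid 0.0028
100 199 323 [[-0.0059, -0.0491, 0.018], [-0.0064, 0.0548, 0.018]] mid 0.0029
slot 110 241 281 [[0.0032, -0.0133, 0.018], [0.0031, 0.0188, 0.018]] 0.0028
slot 118 241 281 [[0.0099, -0.0133, 0.018], [0.0098, 0.0189, 0.018]] 0.0028
slot 125 241 281 [[0.0157, -0.0133, 0.018], [0.0156, 0.019, 0.018]] 0.0028
back 165 204 316 [[0.0531, -0.0496, 0.0], [0.0528, 0.0543, 0.0]] 0.0024
back 175 204 316 [[0.0626, -0.05, 0.0], [0.0623, 0.0548, 0.0]] 0.0024
mouth x [0.0301 0.0302 0.0302 0.0244]
back top edge [[0.0795, -0.0446, 0.0], [0.0793, 0.0495, 0.0]]
knob 580 395.98275862068965 134.8706896551724 [[0.0171 0.1041 0.0625]]
cam in tool [ 0.07172283  0.00028423 -0.16227552]
```

```bash
python3 - <<'E'
from chk import *
import pickle
c=pickle.load(open('w2.pkl','rb'));im=c['image']
a=cv2.resize(im[150:290,190:330],None,fx=5,fy=5,interpolation=cv2.INTER_CUBIC)[:600];cv2.imwrite('pics/w2c.png',a[...,::-1])
E
```

```text
(no output)
```

View pics/w2c.png

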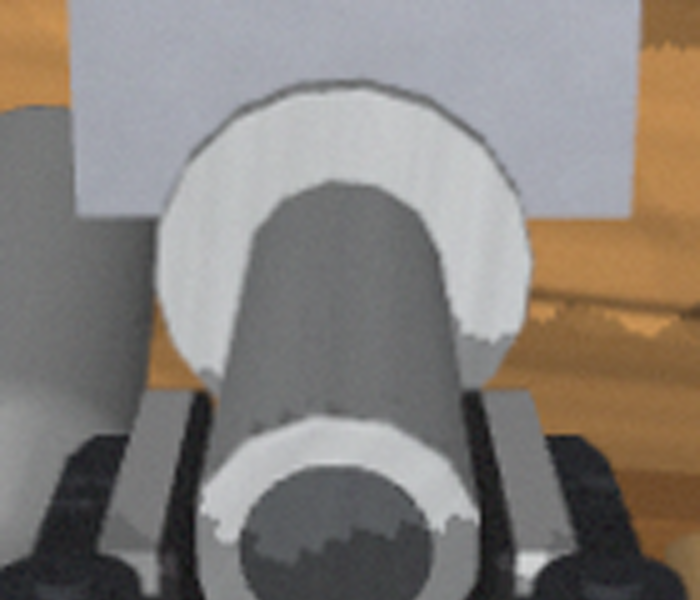

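View pics/t2c.png

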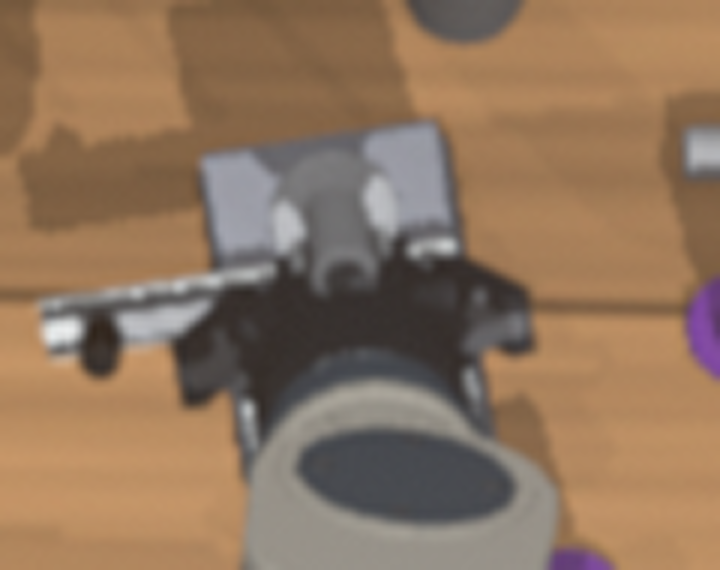

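The wrist crop shows the flange from crop u=157 to 530 (image centre 258.7) with its front upper rim at image v≈167.5. The top view shows the bush over the back plate with the keeper clear. I'll use the held flange to calibrate the wrist camera.

```bash
python3 - <<'E'
from chk import *
import pickle
c=pickle.load(open('w2.pkl','rb'))
print('expect front x .0449 y -.0007', wray(c,[[258.7,167.6]],.0686).round(4))
a=wray(c,[[190+157/5,150+265/5],[190+530/5,150+265/5]],.0686);print('sides',a.round(4),a[:,1].mean())
print('top front rim, expect .0719-.014=.0579', wray(c,[[190+338/5,150+417/5]],.1456).round(4))
b=wray(c,[[190+197/5,150+520/5],[190+480/5,150+520/5]],.1456);print('top sides',b.round(4),b[:,1].mean())
E
```

```text
expect front x .0449 y -.0007 [[0.0413 0.0008 0.0686]]
sides [[ 0.0666 -0.0253  0.0686]
 [ 0.0665  0.027   0.0686]] 0.0008605648322992567
top front rim, expect .0719-.014=.0579 [[0.0546 0.     0.1456]]
top sides [[ 0.0651 -0.0128  0.1456]
 [ 0.065   0.013   0.1456]] 7.678153996862856e-05
```

```bash
echo 'SEAT=SEAT+HF().T@np.array([-.0018,.0008,0])' >> h.py
python3 -c "
from h import *
rel(hw([.071,0,.0434]),TILT);inh()"
```

```text
shift [0.0026 0.0015 0.0596] turn [-0.003  0.004 -0.003] force [-0.2 -0.3 -3.1] w 0.026 t 5.5
TCP in holder [ 0.0735 -0.0014  0.103 ] tool axes in holder
 [[-1.     0.001 -0.001]
 [ 0.001  1.    -0.001]
 [ 0.001 -0.001 -1.   ]]
```

```bash
python3 -m creep '[[0,0.003,0.0015,0.02,0,0,0],[0,0.003,0.0015,0.04,0,0,0],[0,0.003,0.0015,0.052,0,0,0],[0,0.003,0.0015,0.056,0,0,0],[0,0.003,0.0015,0.058,0,0,0],[0,0.003,0.0015,0.058,0,0,0]]'
python3 -m creep '[[0,0,0,0.001,0,0,0],[0,0,0,0.001,0,0,0]]'
python3 -c "
from h import *
rel(hw([.071,0,.0424]),TILT);inh()"
```

```text
t: 6.25
eef_pos: [0.6339, 0.0671, 0.1248]
orientation: [-180.0, 30.1, -169.7]
contact_force: [-0.6, -1.0, -3.1]
grip_width: 0.0266
t: 6.5
eef_pos: [0.6344, 0.0671, 0.1243]
orientation: [-180.0, 30.1, -169.7]
contact_force: [-1.3, -0.5, -3.6]
grip_width: 0.026
shift [0.0001 0.     0.0022] turn [-0.005  0.01  -0.002] force [-1.3 -0.5 -3.6] w 0.026 t 6.5
TCP in holder [ 0.0711 -0.      0.0446] tool axes in holder
 [[-1.     0.    -0.002]
 [ 0.     1.    -0.001]
 [ 0.002 -0.001 -1.   ]]
```

```bash
python3 -m creep '[[0,0,0,0.001,0,0,0],[0,0,0,0.0015,0,0,0],[0,0,0,0.0015,0,0,0]]'
python3 -m creep '[[0,0,0,0.001,0,0,0],[0,0,0,0.0015,0,0,0],[0,0,0,0.0015,0,0,0]]'
python3 -c "
from h import *
rel(hw([.071,0,.0424]),TILT);inh()"
```

```text
t: 6.88
eef_pos: [0.6351, 0.0674, 0.1239]
orientation: [-180.0, 30.2, -169.7]
contact_force: [-8.6, 0.6, 6.5]
grip_width: 0.026
t: 7.25
eef_pos: [0.6355, 0.0676, 0.1241]
orientation: [-179.9, 30.2, -169.7]
contact_force: [-14.8, -0.2, 13.4]
grip_width: 0.0257
shift [ 0.0009 -0.0003  0.0015] turn [-0.006  0.023  0.   ] force [-14.8  -0.2  13.4] w 0.0257 t 7.25
TCP in holder [0.0719 0.0003 0.0439] tool axes in holder
 [[-1.    -0.    -0.004]
 [-0.     1.    -0.001]
 [ 0.004 -0.001 -1.   ]]
```

```bash
python3 -m creep '[[0,0,0,-0.002,0,0,0],[0,0.01,0,-0.002,0,-0.02,0],[0,0.02,0,-0.002,0,-0.02,0],[0,0.03,0,-0.002,0,-0.02,0],[0,0.035,0,-0.002,0,-0.02,0],[0,0.035,0,-0.002,0,-0.02,0]]'
python3 -c "
from h import *
rel(hw([0,0,.0455]),TILT);inh()"
```

```text
t: 8.0
eef_pos: [0.6044, 0.062, 0.1079]
orientation: [-179.9, 30.4, -169.7]
contact_force: [0.2, 0.1, -3.3]
grip_width: 0.0258
shift [ 0.0365 -0.0003 -0.0001] turn [-0.006  0.041 -0.001] force [ 0.2  0.1 -3.3] w 0.0258 t 8.0
TCP in holder [0.0365 0.0003 0.0457] tool axes in holder
 [[-1.     0.    -0.007]
 [ 0.     1.    -0.001]
 [ 0.007 -0.001 -1.   ]]
```

```bash
python3 -m creep '[[0,0.01,0,0,0,0.04,0],[0,0.018,0,0,0,0.04,0],[0,0.025,0,0,0,0.04,0],[0,0.025,0,0,0,0.04,0]]'
python3 -m creep '[[0,0.004,0,0,0,0,0],[0,0.007,0,0,0,0,0],[0,0.009,0,0,0,0,0],[0,0.009,0,0,0,0,0]]'
python3 -c "
from h import *
rel(hw([0,0,.0455]),TILT);inh()"
```

```text
t: 8.5
eef_pos: [0.5825, 0.0581, 0.0949]
orientation: [-180.0, 30.0, -169.7]
contact_force: [1.6, 0.5, -3.0]
grip_width: 0.0261
t: 9.0
eef_pos: [0.5755, 0.0568, 0.091]
orientation: [-180.0, 30.1, -169.7]
contact_force: [3.6, 1.5, -1.5]
grip_width: 0.026
shift [ 0.0026 -0.0004  0.0002] turn [-0.005  0.007 -0.   ] force [ 3.6  1.5 -1.5] w 0.026 t 9.0
TCP in holder [0.0026 0.0004 0.0457] tool axes in holder
 [[-1.     0.    -0.001]
 [ 0.     1.    -0.001]
 [ 0.001 -0.001 -1.   ]]
```

```bash
python3 -m creep '[[0,0.002,0,0,0,0,0],[0,0.004,0,0,0,0,0],[0,0.004,0,0,0,0,0]]'
python3 -m creep '[[0,0.002,0,0,0,0,0],[0,0.004,0,0,0,0,0],[0,0.004,0,0,0,0,0]]'
python3 - <<'E'
from h import *
rel(hw([0,0,.0455]),TILT);inh()
c=capture('wrist');save('w3',c)
E
```

```text
t: 9.38
eef_pos: [0.5738, 0.0564, 0.0904]
orientation: [-179.9, 30.3, -169.6]
contact_force: [8.2, 3.6, -2.5]
grip_width: 0.026
t: 9.75
eef_pos: [0.5727, 0.0564, 0.0903]
orientation: [-179.9, 30.6, -169.6]
contact_force: [10.3, 5.8, -2.0]
grip_width: 0.026
shift [-0.0002 -0.0005  0.001 ] turn [0.002 0.06  0.012] force [10.3  5.8 -2. ] w 0.026 t 9.75
TCP in holder [-0.0002  0.0005  0.0465] tool axes in holder
 [[-1.    -0.002 -0.01 ]
 [-0.002  1.     0.   ]
 [ 0.01   0.    -1.   ]]
```

View pics/w3.png

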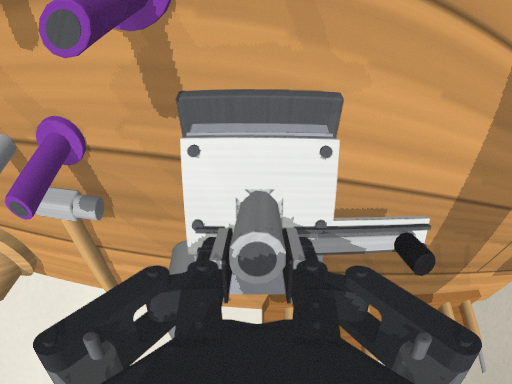

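```bash
python3 -m creep '[[0,0.001,0,0.001,0,0.04,0],[0,0.001,0,0.002,0,0.06,0],[0,0.001,0,0.003,0,0.06,0],[0,0.001,0,0.003,0,0.06,0]]'
python3 -c "
from h import *
rel(hw([0,0,.044]),TILT);inh()"
```

```text
t: 10.3
eef_pos: [0.5749, 0.0571, 0.0891]
orientation: [-180.0, 30.2, -169.5]
contact_force: [0.4, 5.2, 9.4]
grip_width: 0.026
shift [ 0.0012 -0.0008  0.0003] turn [0.006 0.025 0.018] force [0.4 5.2 9.4] w 0.026 t 10.3
TCP in holder [0.0012 0.0008 0.0444] tool axes in holder
 [[-1.    -0.003 -0.004]
 [-0.003  1.     0.001]
 [ 0.004  0.001 -1.   ]]
```

```bash
python3 -m creep '[[0,0.002,-0.0005,0,0,0.02,0.02],[0,0.003,-0.0005,0,0,0.02,0.02],[0,0.003,-0.0005,0,0,0.02,0.02]]'
python3 -c "
from h import *
inh()"
python3 -m creep '[[1,0,0,0,0,0,0],[1,0,0,0,0,0,0],[1,0,0,0,0,0,0],[1,0,0,0,0,0,0],[1,0,0,0,0,0,0],[1,0,0,-0.03,0,0,0],[1,0,0,-0.06,0,0,0],[1,0,0,-0.1,0,0,0],[1,0,0,-0.13,0,0,0],[1,0,0,-0.13,0,0,0]]'
python3 - <<'E'
from h import *
inh()
c=capture('wrist');save('w4',c)
import pickle;pickle.dump(c,open('w4.pkl','wb'))
E
```

```text
t: 10.68
eef_pos: [0.574, 0.0569, 0.089]
orientation: [179.9, 30.3, -169.7]
contact_force: [6.9, 6.4, 1.2]
grip_width: 0.0263
TCP in holder [0.0004 0.0007 0.0447] tool axes in holder
 [[-1.    -0.001 -0.005]
 [-0.001  1.     0.002]
 [ 0.005  0.002 -1.   ]]
t: 11.92
eef_pos: [0.5099, 0.0446, 0.2036]
orientation: [180.0, 30.5, -169.6]
contact_force: [0.6, -0.1, 0.1]
grip_width: 0.0856
TCP in holder [0.0012 0.     0.1766] tool axes in holder
 [[-1.    -0.001 -0.009]
 [-0.001  1.     0.001]
 [ 0.009  0.001 -1.   ]]
```

View pics/w4.png

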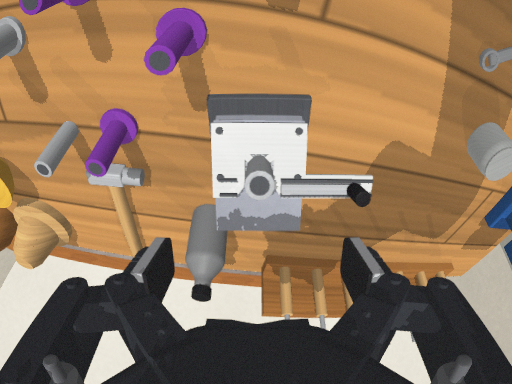

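```bash
python3 - <<'E'
from chk import *
import pickle
c=pickle.load(open('w4.pkl','rb'));im=c['image'].astype(int)
a=cv2.resize(c['image'][80:240,200:390],None,fx=4.2,fy=3.75,interpolation=cv2.INTER_CUBIC) if 0 else cv2.resize(c['image'][130:215,235:385],None,fx=5,fy=5,interpolation=cv2.INTER_CUBIC)
cv2.imwrite('pics/w4c.png',a[...,::-1])
k=(im.max(2)<50).astype(np.uint8);k[:,:340]=0;k[:,385:]=0;k[:175]=0;k[210:]=0
p=np.argwhere(k);print('knob blob',len(p),p.min(0),p.max(0),p.mean(0))
print('bush top',wray(c,[[260,183.5]],.085).round(4),'knob top',wray(c,[[363,197]],.0625).round(4))
E
```

```text
knob blob 341 [183 347] [206 369] [194.37829912 358.19941349]
bush top [[-0.0023  0.0032  0.085 ]] knob top [[0.0174 0.1086 0.0625]]
```

View pics/w4c.png

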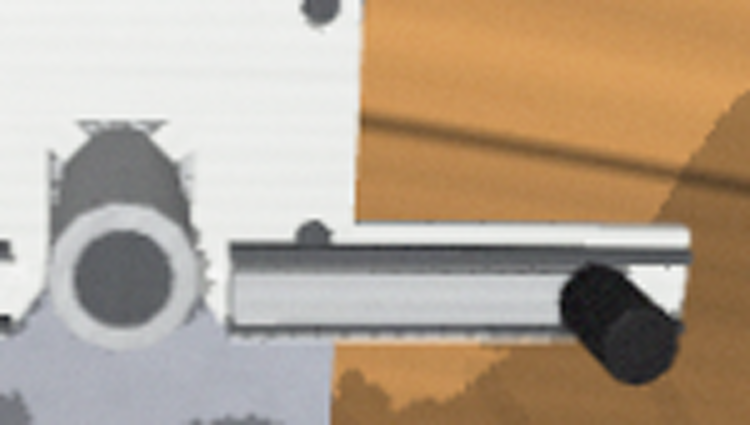

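The bush sits at the round end of the slot: its top is at crop (123,278), and the keeper bar's inner end at (232,290) is clear of it. The knob top is at (643,345). Next I'll shut the fingers and go to the outer side of the knob.

```bash
python3 -c "
from h import *
rel(hw([.022,.15,.1766]),TILT);rel(hw([.022,.15,.040]),TILT)"
```

```text
shift [-0.0218  0.1498 -0.001 ] turn [0.007 0.038 0.004] force [ 0.5 -0.5  0.1] w 0.0853 t 11.975
shift [-0.0209  0.1496  0.1356] turn [0.007 0.038 0.004] force [ 0.5 -0.5  0.1] w 0.0853 t 11.975
```

```bash
python3 -m creep '[[0,-0.01,0.05,0,0,0.04,0],[0,-0.021,0.1,0,0,0.04,0],[0,-0.021,0.15,0,0,0.04,0],[0,-0.021,0.15,0,0,0.04,0],[0,-0.021,0.15,0,0,0.04,0],[0,-0.021,0.15,0,0,0.04,0],[0,-0.021,0.15,0.04,0,0.04,0],[0,-0.021,0.15,0.08,0,0.04,0],[0,-0.021,0.15,0.12,0,0.04,0],[0,-0.021,0.15,0.136,0,0.04,0],[0,-0.021,0.15,0.136,0,0.04,0],[0,-0.021,0.15,0.136,0,0.04,0]]'
python3 -c "
from h import *
rel(hw([.022,.0815,.040]),TILT);inh()"
```

```text
t: 13.48
eef_pos: [0.5685, 0.2076, 0.0968]
orientation: [179.9, 30.1, -169.7]
contact_force: [-0.6, 0.4, -0.0]
grip_width: -0.0
shift [ 0.001  -0.0685  0.0006] turn [0.006 0.007 0.001] force [-0.6  0.4 -0. ] w -0.0 t 13.475
TCP in holder [0.023  0.15   0.0407] tool axes in holder
 [[-1.    -0.    -0.001]
 [-0.     1.     0.001]
 [ 0.001  0.001 -1.   ]]
```

```bash
python3 -m creep '[[0,0,-0.01,0,0,0,0],[0,0,-0.02,0,0,0,0],[0,0,-0.027,0,0,0,0],[0,0,-0.034,0,0,0,0],[0,0,-0.041,0,0,0,0],[0,0,-0.048,0,0,0,0],[0,0,-0.053,0,0,0,0],[0,0,-0.058,0,0,0,0],[0,0,-0.058,0,0,0,0]]'
python3 -c "
from h import *
rel(hw([.022,.0815,.040]),TILT);inh()"
```

```text
t: 14.6
eef_pos: [0.579, 0.1501, 0.0966]
orientation: [180.0, 30.1, -169.7]
contact_force: [1.1, -0.3, -0.1]
grip_width: -0.0001
shift [ 0.0009 -0.0101  0.0005] turn [ 0.003  0.005 -0.002] force [ 1.1 -0.3 -0.1] w -0.0001 t 14.6
TCP in holder [0.0229 0.0916 0.0405] tool axes in holder
 [[-1.     0.    -0.001]
 [ 0.     1.     0.   ]
 [ 0.001  0.    -1.   ]]
```

```bash
python3 -m creep '[[0,0,-0.004,0,0,0,0],[0,0,-0.008,0,0,0,0],[0,0,-0.011,0,0,0,0],[0,0,-0.011,0,0,0,0]]'
python3 -m creep '[[0,0,-0.002,0,0,0,0],[0,0,-0.004,0,0,0,0],[0,0,-0.004,0,0,0,0]]'
python3 - <<'E'
from h import *
inh();c=capture('wrist');save('w5',c)
E
```

```text
t: 15.1
eef_pos: [0.581, 0.1389, 0.0965]
orientation: [180.0, 30.0, -169.7]
contact_force: [-0.3, -0.5, -0.5]
grip_width: -0.0001
t: 15.48
eef_pos: [0.5817, 0.1348, 0.0965]
orientation: [180.0, 30.0, -169.8]
contact_force: [-0.3, 1.1, 0.0]
grip_width: 0.0
TCP in holder [0.0227 0.076  0.0405] tool axes in holder
 [[-1.     0.001 -0.001]
 [ 0.001  1.    -0.   ]
 [ 0.001 -0.    -1.   ]]
```

View pics/w5.png

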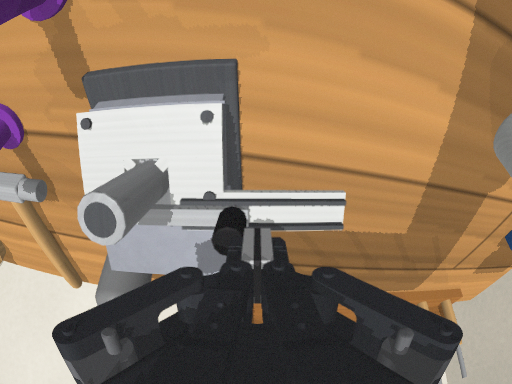

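The knob at (230,230) is moving with the fingers, but the bar isn't stopped yet. I'll keep pushing until the force rises.

```bash
for i in 1; do python3 -m creep '[[0,0,-0.003,0,0,0,0],[0,0,-0.005,0,0,0,0],[0,0,-0.005,0,0,0,0]]'; done
python3 -m creep '[[0,0,-0.003,0,0,0,0],[0,0,-0.005,0,0,0,0],[0,0,-0.005,0,0,0,0]]'
python3 -c "
from h import *
inh()"
```

```text
t: 15.9
eef_pos: [0.5819, 0.1331, 0.0966]
orientation: [179.6, 30.1, -169.6]
contact_force: [-2.4, 17.5, 2.0]
grip_width: 0.0003
t: 16.27
eef_pos: [0.5819, 0.1329, 0.0967]
orientation: [179.1, 30.1, -169.4]
contact_force: [-3.2, 24.7, 2.1]
grip_width: 0.0002
TCP in holder [0.0227 0.0741 0.0407] tool axes in holder
 [[-1.    -0.004 -0.002]
 [-0.004  1.     0.018]
 [ 0.002  0.018 -1.   ]]
```

```bash
python3 -m creep '[[0,0,0.01,0,0.1,0,0],[0,0,0.03,0,0.1,0,0],[0,0,0.05,0,0.1,0,0],[0,0,0.05,-0.05,0.1,0,0],[0,0,0.04,-0.1,0.1,0,0],[0,0,0,-0.14,0.1,0,0],[0,0,-0.03,-0.14,0.1,0,0],[0,0,-0.03,-0.14,0.1,0,0],[0,0,-0.03,-0.14,0.1,0,0]]'
python3 - <<'E'
from h import *
inh();c=capture('wrist')
import pickle;pickle.dump(c,open('w6.pkl','wb'))
a=cv2.resize(c['image'][80:260,150:400],None,fx=3.2,fy=3.2,interpolation=cv2.INTER_CUBIC);cv2.imwrite('pics/w6.png',a[...,::-1])
E
```

```text
t: 17.4
eef_pos: [0.5188, 0.0883, 0.217]
orientation: [-179.9, 30.1, -169.5]
contact_force: [-0.1, -0.1, -0.1]
grip_width: -0.0001
TCP in holder [0.0222 0.0415 0.1799] tool axes in holder
 [[-1.    -0.003 -0.001]
 [-0.003  1.     0.   ]
 [ 0.001  0.    -1.   ]]
```

View pics/w6.png

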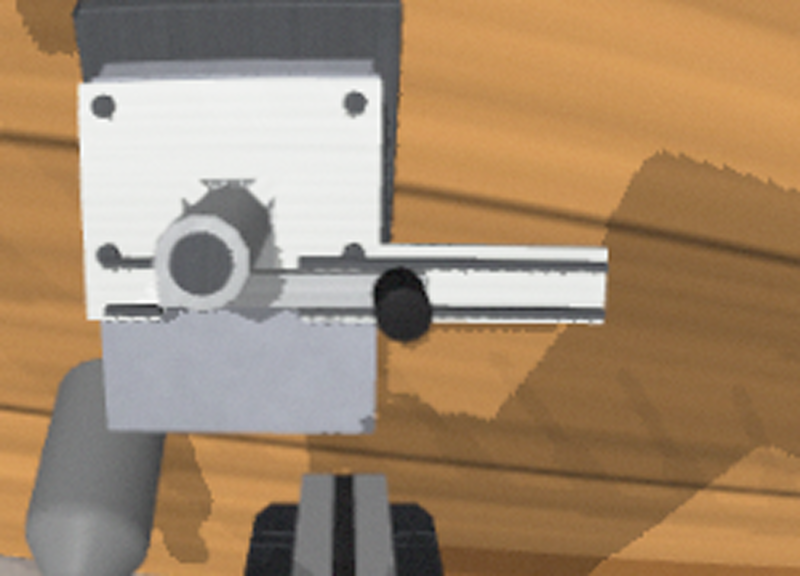

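```bash
python3 - <<'E'
from chk import *
import pickle
c=pickle.load(open('w6.pkl','rb'))
f=lambda u,v,z:wray(c,[[150+u/3.2,80+v/3.2]],z).round(4)[0]
print('knob top',f(404,314,.0625),'plate edges',f(80,200,.018),f(381,200,.018),'bush top',f(202,262,.085),'bar left?',f(160,285,.0285))
for u in range(100,170,8): print(u,c['image'][int(80+287/3.2),int(150+u/3.2)],end=' ')
E
```

```text
knob top [0.0194 0.0606 0.0625] plate edges [-0.0105 -0.0502  0.018 ] [-0.0097  0.0549  0.018 ] bush top [-0.0007  0.003   0.085 ] bar left? [ 0.018  -0.0203  0.0285]
100 [231 233 230] 108 [231 231 229] 116 [232 232 229] 124 [230 231 229] 132 [231 233 230] 140 [231 233 230] 148 [236 237 235] 156 [228 228 226] 164 [196 199 200]
```

```bash
python3 -c "
from plant import *
print(state()['t'],hand_in())"
```

```text
the job is handed in; nothing more can be done
17.45 None
```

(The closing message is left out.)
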